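Turn the tube block over in the sliding-jaw holder

ROBOT

A 6-joint arm with a two-finger parallel gripper is mounted at the origin on the work surface. World frame = base frame: x ahead of the robot, y to its left, z up, the work surface at z = 0. Lengths are in m, angles in degrees, forces in N, time in s.
With the tool pointing down it reaches from about 0.325 to 0.85 m from the base axis. Payload 15.5 kg.
Tool frame: the origin (TCP) lies at the very end of the fingers, on their centre line; the grasp point (between the pads) lies arm.grip_depth behind it (arm.grip_depth is the distance from the TCP to the grasp point, in m); z points along the fingers, y is the line along which they close (so a half turn about z gives the same grasp; the last joint's range is limited). The gripper opens to 91 mm and grips with 3 to 60 N. Pads are 32 mm wide; open, the fingers measure 118 mm over their backs; the gripper's body (76 mm by 178 mm) begins 60 mm behind the grasp point.
Start: joints at [-73.081, 28.281, 77.091, -0, 74.628, -5.472], TCP at [0.238, -0.578, 0.214] pointing down, gripper open.
Joint ranges: [-166.48, 166.48], [-47.26, 123.95], [12.59, 153.08], [-70.14, 250.14], [6.76, 159.57], [-176.63, 176.63]. Speed limits (degrees/s): [108.29, 108.29, 147.25, 172.46, 172.46, 172.46].

INTERFACE

Orientations are given as a 3x3 rotation matrix whose columns are the frame's x, y, z axes.
In Python, from rig import arm gives the robot as it stands. Calls block until the motion is done:
- arm.move_to(position, orientation): joint-space move of the TCP to a pose.
- arm.move_l(position, orientation=None, feed=0.15): straight line of the TCP; orientation=None keeps the orientation; feed is the mean speed in m/s.
- arm.move_joints(angles): joint-space move.
- arm.grip(opening): finger opening in m; the grip force is fixed at half the most; returns when the fingers have stopped.
- arm.sleep(seconds).
- arm.solve_ik(position, orientation): joint angles nearest the present ones, or None.
- arm.snapshot(name): name is "side" or "top" or "wrist"; returns the picture (420x560x3 uint8, red, green, blue); there is no depth.
- arm.get_calibration(name): a dict with "intrinsics" (3x3 intrinsics, pixels), "cam_to_world" (4x4, takes a point from camera to world coordinates). Camera axes: x right, y down, z forward; pixel columns grow to the right and rows downward; lengths in m; the calibration is good to about 2 mm. The wrist camera is an equidistant fisheye: a pixel r from the principal point sees the ray r / f radians off the axis. A picture is of the moment at which its call begins: read the wrist's pose just before it. get_calibration takes no time and is no camera call; for the wrist camera it gives the pose at the moment of the call.
A pose or a line that the arm cannot do raises arm.Unreachable and nothing moves.
- arm.sign_off(): hands the job in; it is judged then, once.
Readings, each from a call of its own:
- arm.current_t(): time.
- arm.current_joint_positions(): joint angles.
- arm.current_dq(): joint speeds.
- arm.current_tau(): joint torques, N m.
- arm.current_ee_pos(): TCP position.
- arm.current_tool_rot(): TCP orientation.
- arm.current_force(): force on the tool from outside, world axes, zero at the start.
- arm.current_torque(): the same for the moment, N m.
- arm.current_width(): finger opening in m.
- arm.current_grasp_force(): force on a finger pad.
Only numpy, scipy, OpenCV 4.12 (cv2) and the standard library are available. Lean on these libraries where they do the work, as an engineer would, in place of code of your own. Each camera call takes 0.05 s, during which the arm holds its last target. There are 200 camera calls.

TASK

The aluminium tube block sits in the open sliding-jaw holder with its three wells facing down. Turn it over so that the wells face straight up, set it back flat on the holder's bed, squarely and roughly centred between the jaws, and slide the moving jaw in until the block is snug between both jaws. Let go of everything, and do not shift the flask, the bottle, the rack or the beaker.

Things in the scene. Friction and masses are not known exactly. Their poses are not given: they have to be found in the camera images.
- block: Bare aluminium block, 56 (x) by 40 (y) by 40 mm (z), 0.14-0.28 kg; origin at its middle. Its -z face, down at the start, has three round wells (13 mm wide, 24 deep, in a row along x, 17 apart); its +z face, up at the start, a 12 mm wide, 4 mm deep slot along x. Its plain end faces (+x, -x) stick out 13 mm past the jaws and can be gripped, upright or leaning about x. It stands on any side face.
- vise: Steel holder fixed to the bench. Origin at bench level under the middle of a well clamped block. x runs along the jaws, y across. Foot plate x -45 to 45, y -150 to 80 mm, 8 mm high. Bed 30 mm wide (x), y -147 to 58, top at 20 mm: the block stands on it. Fixed jaw: 30 mm wide (x), y 20 to 38, top at 40 mm. Moving jaw alike, on the -y side. Block's x goes along the holder's x, either way round.
- jaw (a joint): Place of the moving jaw along the holder's -y (m). 0: its face is 40 mm from the fixed jaw's, just snug on the block; 0.024: fully open (64 mm). Starts at 0.013 to 0.022. Slides with about 2.5 N of friction and stays where it is left.
- jaw_tab (a point): Upright steel tab of the moving jaw, to grip or push: 12 mm thick (holder's y), 24 wide (x), top 54 mm above the bench, standing on a flat at 26 mm. This point is on its axis, 7 mm below its top, 80 mm from the holder's origin towards -y when the jaw is at 0 (further when open). 36 mm are free between the tab and the back of the jaw.
- flask: Bystander: clear culture flask with a green cap, lying flat, about 115 by 55 by 30 mm; origin under its middle.
- spray: Bystander: dark green bottle with a white cap, 66 mm wide, 160 mm tall; origin under its middle.
- rack: Bystander: white tube rack, 90 by 150 by 45 mm; origin under its middle.
- beaker: Bystander: white plastic beaker, 70 mm wide, 85 mm tall; origin under its middle.
Not all that is in view belongs to the job. There is more than one size of the block; the one meant has the size given above.

How it is judged (in metres and radians):
At the end, for the whole second after the job is handed in: Block flat on the bed (middle 37-43 mm above the bench), wells up within 0.1 rad, long axis within 0.12 rad of the holder's x, middle within 12 mm of the holder's x = 0 and 4 mm of y = 0, moving jaw below 3.5 mm, block at rest; no bystander shifted over 20 mm (angle between block's own z axis and vertical above 3.04 rad and z of block in the frame of vise between 0.037 and 0.043 m and x of block in the frame of vise between -0.012 and 0.012 m and y of block in the frame of vise between -0.004 and 0.004 m and angle between the x axis of block and the x axis of vise, either way round below 0.12 rad and value of joint jaw below 0.0035 m and linear speed of block below 0.02 m/s); the robot touches nothing.
It fails at once if the flask is shifted by more than 20 mm (distance of flask from where it was at the start of the episode above 0.02 m).
It fails at once if the spray is shifted by more than 20 mm (distance of spray from where it was at the start of the episode above 0.02 m).
It fails at once if the rack is shifted by more than 20 mm (distance of rack from where it was at the start of the episode above 0.02 m).
It fails at once if the beaker is shifted by more than 20 mm (distance of beaker from where it was at the start of the episode above 0.02 m).
It also fails if it takes over 58 s, if anything falls off the work surface, if the arm or the gripper's body presses on something with over 40 N, if the wrist force passes 120 N, or if a joint passes its speed limit or range.

## Working session

There is one attempt and no reset: what is moved stays moved. The work goes in short steps, each a Python script; the robot and the scene stay as the last script left them, time stands still between calls to the robot, and variables do not carry over. Pictures are saved under pics/ and viewed, at most 10 in all, crops included, and the job is handed in when it is done.

```bash
mkdir -p pics; ls; python3 - <<'E'
from rig import arm
import cv2,numpy as np
print(arm.current_t(),arm.grip_depth,arm.current_tool_rot().round(3) if hasattr(arm.current_tool_rot(),'round') else arm.current_tool_rot())
for n in("side","top","wrist"):
    c=arm.get_calibration(n);print(n,np.round(c["intrinsics"],1).tolist(),np.round(c["cam_to_world"],3).tolist())
    im=arm.snapshot(n);cv2.imwrite(f"pics/{n}0.png",im[:,:,::-1])
a=[cv2.imread(f"pics/{n}0.png") for n in("top","side")]
E
```

```text
pics
0.0 0.0188 [[ 0.925  0.381 -0.   ]
 [ 0.381 -0.925  0.001]
 [ 0.    -0.001 -1.   ]]
side [[487.6, 0.0, 273.7], [0.0, 487.6, 217.6], [0.0, 0.0, 1.0]] [[-0.662, -0.489, 0.569, -0.136], [-0.75, 0.424, -0.508, 0.603], [0.007, -0.762, -0.647, 0.836], [0.0, 0.0, 0.0, 1.0]]
top [[464.3, 0.0, 275.5], [0.0, 464.3, 213.5], [0.0, 0.0, 1.0]] [[0.014, -0.999, 0.037, 0.468], [-1.0, -0.014, 0.001, -0.007], [-0.001, -0.038, -0.999, 1.376], [0.0, 0.0, 0.0, 1.0]]
wrist [[325.2, 0.0, 283.4], [0.0, 325.2, 211.4], [0.0, 0.0, 1.0]] [[0.38, -0.899, -0.215, 0.3], [-0.925, -0.37, -0.087, -0.553], [-0.001, 0.232, -0.973, 0.383], [0.0, 0.0, 0.0, 1.0]]
```

View pics/top0.png

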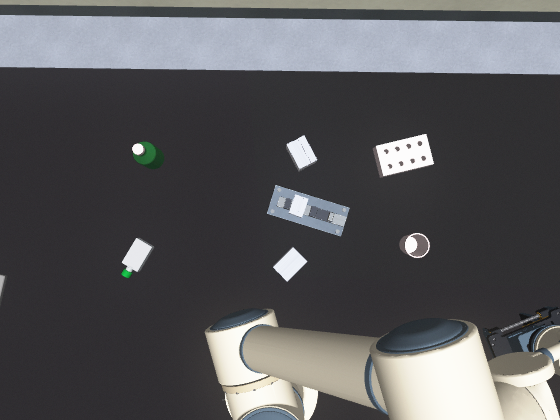

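View pics/side0.png

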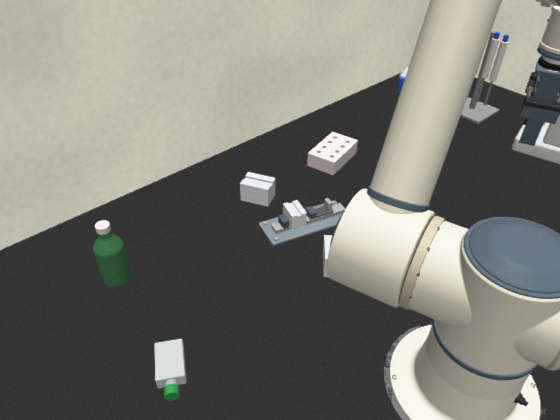

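Candidates for the block, by top-camera pixel:
- (300,206): the piece between the jaws.
- (301,153): a loose, larger slotted block.
- (290,264): a loose white piece.

The description says the block is in the holder, so I choose (300,206). I'll check it with close wrist views from two places.

```bash
cat >h.py <<'E'
from rig import arm
import cv2,numpy as np
from scipy.spatial.transform import Rotation as R
def ray(name,c,px):
    K,T=np.array(c["intrinsics"]),np.array(c["cam_to_world"])
    v=np.array([(px[0]-K[0,2])/K[0,0],(px[1]-K[1,2])/K[1,1]])
    if name=="wrist":
        t=np.hypot(*v); d=np.r_[np.sin(t)*v/max(t,1e-9),np.cos(t)]
    else: d=np.r_[v,1]
    d=T[:3,:3]@d
    return T[:3,3],d/np.linalg.norm(d)
def tri(rays):
    A=np.zeros((3,3));b=np.zeros(3)
    for o,d in rays:
        P=np.eye(3)-np.outer(d,d);A+=P;b+=P@o
    p=np.linalg.solve(A,b)
    return p,[np.linalg.norm((np.eye(3)-np.outer(d,d))@(p-o))*1e3 for o,d in rays]
def onz(r,z): o,d=r; return o+d*(z-o[2])/d[2]
def ori(yaw,tilt=0,flip=0):
    """tool y along vise x (yaw), tool z down leaning: tilt>0 => fingers point towards vise +y"""
    vx=np.r_[np.cos(yaw),np.sin(yaw),0]
    M=np.c_[-np.cross([0,0,-1],vx)*-1,vx,[0,0,-1]]
    M[:,0]=np.cross(M[:,1],M[:,2])
    if flip: M[:,0]*=-1;M[:,1]*=-1
    return R.from_rotvec(vx*np.radians(tilt)).as_matrix()@M
def shot(fn):
    import json
    c=arm.get_calibration("wrist");im=arm.snapshot("wrist")
    cv2.imwrite(f"pics/{fn}.png",im[:,:,::-1])
    json.dump({k:np.array(v).tolist() for k,v in c.items()},open(f"pics/{fn}.json","w"))
E
python3 - <<'E'
from h import *
yaw=np.radians(-18);q0=arm.current_joint_positions()
P=np.array([.538,-.075,.06])
print(ori(yaw).round(2).tolist())
for f in(0,1):
  for t in(-45,0,45):
    for p in(P,P+[0,0,.09]):
        M=ori(yaw,t,f);tcp=p+M[:,2]*.0188
        s=arm.solve_ik(tcp,M);print(f,t,None if s is None else np.round(s,0))
E
```

```text
[[0.31, 0.95, 0.0], [0.95, -0.31, 0.0], [0.0, 0.0, -1.0]]
0 -45 [  8.  48.  88. -42.  73.  49.]
0 -45 [  8.  41.  86. -40.  80.  43.]
0 0 [-14.  35.  99.  -0.  46.   4.]
0 0 [-14.  27.  94.  -0.  58.   4.]
0 45 [-39.  45.  99.  47.  65. -53.]
0 45 [-39.  36.  97.  44.  72. -45.]
1 -45 [   8.   48.   88.  -42.   73. -131.]
1 -45 [   8.   41.   86.  -40.   80. -137.]
1 0 [ -14.   35.   99.   -0.   46. -176.]
1 0 [ -14.   27.   94.   -0.   58. -176.]
1 45 [-39.  45.  99.  47.  65. 127.]
1 45 [-39.  36.  97.  44.  72. 135.]
```

```bash
python3 - <<'E'
from h import *
yaw=np.radians(-18);M=ori(yaw);vy=np.r_[.309,.951,0];vx=np.r_[.951,-.309,0]
c=np.array([.538,-.075,.17])
arm.move_to(c-.08*vy+.05*vx,M);shot("w1")
arm.move_l(c-.08*vy-.07*vx+[0,0,0],M,feed=.25);shot("w2")
print(arm.current_t())
a=[cv2.imread(f"pics/w{i}.png") for i in(1,2)]
# zoomed crops
cv2.imwrite("pics/w1b.png",cv2.resize(a[0],(800,600)));cv2.imwrite("pics/w2b.png",cv2.resize(a[1],(800,600)))
E
```

```text
2.7833
```

View pics/w1b.png

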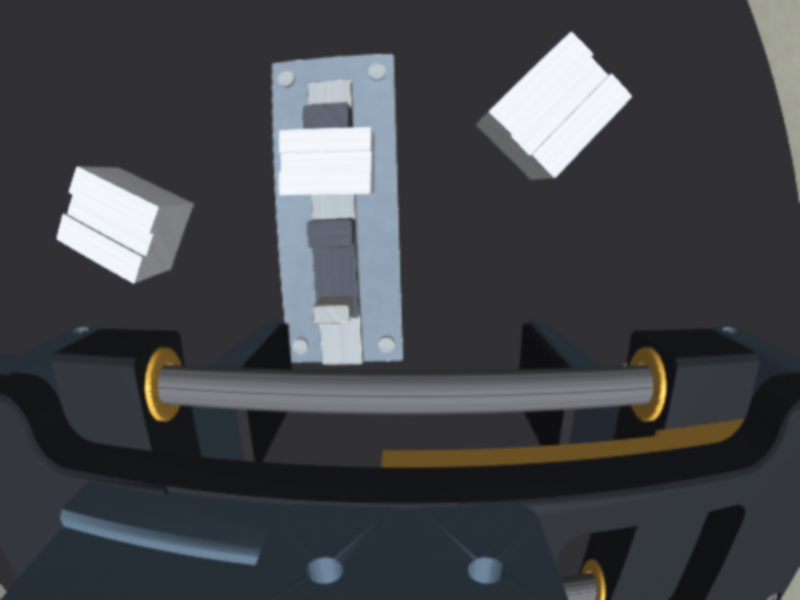

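View pics/w2b.png

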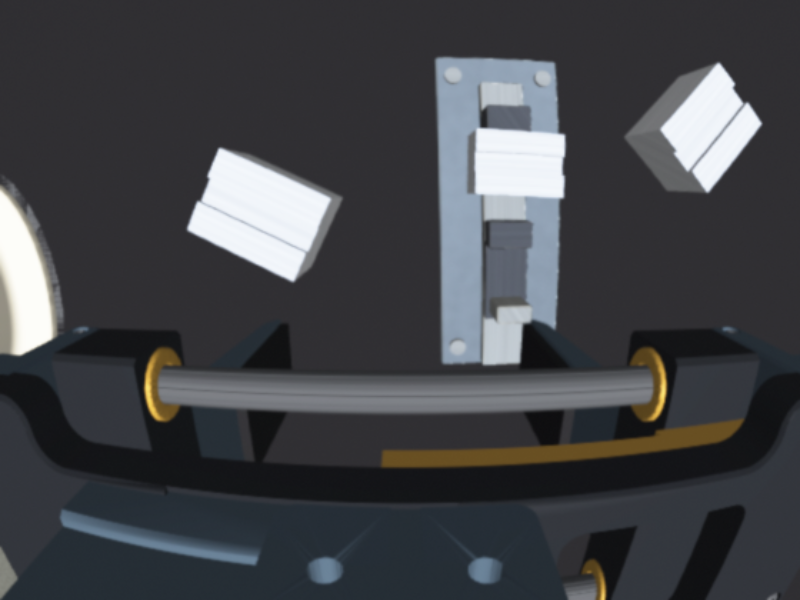

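Both other pieces are bigger slotted blocks lying on the bench, at w1 (125,225) and (560,105). The target is between the jaws at w1 (325,160) and w2 (520,163). The tab top is at w1 (331,313) and w2 (514,312). The foot corners are visible too.

```bash
python3 - <<'E'
from h import *
import json
C=[json.load(open(f"pics/w{i}.json")) for i in(1,2)]
s=np.array([.7,.7])
pts={"bTL":((280,129),(476,129)),"bTR":((371,128),(565,134)),"bBR":((371,194),(563,198)),"bBL":((280,195),(475,195)),
"tTL":((314,305),(496,305)),"tTR":((348,304),(529,303)),"tBL":((315,322),(498,321)),"tBR":((350,320),(531,320)),
"fTL":((272,64),(435,58)),"fTR":((393,54),(555,62)),"s1":((286,79),(453,75)),"s2":((377,71),(543,78)),"s3":((300,345),(458,347)),
"mjBL":((309,247),(487,247)),"mjTL":((308,221),(487,221)),"fjTL":((305,104),(487,106)),"fjTR":((349,103),(530,105)), "bedTR":((351,81),(523,83)),"bedTL":((308,83),(481,84))}
W={}
for k,v in pts.items():
    p,e=tri([ray("wrist",c,np.array(x)*s) for c,x in zip(C,v)]);W[k]=p
    print(k,p.round(4),np.round(e,1))
# rigid vise fit from known vise points
known={"fTL":(-45,80,8),"fTR":(45,80,8),"fjTL":(-15,38,40),"fjTR":(15,38,40),"bedTL":(-15,58,20),"bedTR":(15,58,20)}
A=np.array([known[k][:2] for k in known])/1e3;B=np.array([W[k][:2] for k in known])
tab=np.mean([W[k] for k in W if k[0]=="t"],0);blk=np.mean([W[k] for k in W if k[0]=="b" and len(k)==3],0)
mid=B.mean(0)
yd=mid-tab[:2];yaw1=np.degrees(np.arctan2(yd[1],yd[0]))-90
U,S,Vt=np.linalg.svd((A-A.mean(0)).T@(B-mid));Rm=Vt.T@np.diag([1,np.linalg.det(Vt.T@U.T)])@U.T
print("yaw fit",np.degrees(np.arctan2(Rm[1,0],Rm[0,0])),"yaw axis",yaw1)
for y in(yaw1,):
    y=np.radians(y);Q=np.array([[np.cos(y),-np.sin(y)],[np.sin(y),np.cos(y)]])
    o=mid-Q@A.mean(0);print("origin",o,"tab",(Q.T@(tab[:2]-o)).round(4),tab[2],"blk",(Q.T@(blk[:2]-o)).round(4),blk)
    for k in W:print(k,(Q.T@(W[k][:2]-o)*1e3).round(1),end=" ")
d=W["bTR"]-W["bTL"]+W["bBR"]-W["bBL"];print("\nblk yaw",np.degrees(np.arctan2(d[1],d[0])),np.linalg.norm(d)/2)
E
```

```text
bTL [ 0.5225 -0.0432  0.0577] [0.7 0.7]
bTR [ 0.5758 -0.0617  0.0594] [0.4 0.4]
bBR [ 0.563  -0.1     0.0578] [0.2 0.2]
bBL [ 0.5093 -0.0821  0.0577] [0.4 0.4]
tTL [ 0.5035 -0.1558  0.0476] [0.1 0.1]
tTR [ 0.5253 -0.1619  0.0475] [0.4 0.4]
tBL [ 0.5013 -0.1656  0.052 ] [0.4 0.4]
tBR [ 0.5233 -0.1722  0.0504] [0. 0.]
fTL [0.5208 0.02   0.0051] [0.2 0.2]
fTR [ 0.6066 -0.0055  0.0071] [0.3 0.3]
s1 [0.5281 0.0026 0.0101] [0.2 0.2]
s2 [ 0.5915 -0.0159  0.0113] [0. 0.]
s3 [ 0.4719 -0.1883  0.0115] [0.5 0.5]
mjBL [ 0.5103 -0.1195  0.0332] [0. 0.]
mjTL [ 0.5155 -0.1028  0.0326] [0. 0.]
fjTL [ 0.5389 -0.0283  0.0351] [0.8 0.8]
fjTR [ 0.567  -0.0365  0.0351] [0.8 0.8]
bedTR [ 0.5724 -0.0182  0.0195] [0.8 0.8]
bedTL [ 0.5433 -0.0102  0.0198] [0.6 0.6]
yaw fit -16.092614209628024 yaw axis -16.54245499614025
origin [ 0.54144522 -0.06936867] tab [ 0.     -0.0986] 0.04935691845104257 blk [ 0.0018 -0.002 ] [ 0.54264639 -0.07176406  0.05812434]
bTL [-25.6  19.6] bTR [30.7 17.1] bBR [ 29.4 -23.2] bBL [-27.2 -21.4] tTL [-11.8 -93.6] tTR [ 10.9 -93.3] tBL [ -11.  -103.7] tBR [  11.9 -103.8] fTL [-45.3  79.7] fTR [44.2 79.8] s1 [-33.3  65.2] s2 [32.7 65.5] s3 [ -32.8 -133.9] mjBL [-15.6 -56.9] mjTL [-15.4 -39.4] fjTL [-14.2  38.7] fjTR [15.1 38.8] bedTR [15.1 57.8] bedTL [-15.   57.2] 
blk yaw -18.760371890146065 0.056499200402830255
```

The geometry agrees with the text: the block measures 56.5×40.5 mm and the plate and jaw offsets match. Heights read about 2 mm low. The jaw is at about 18.6 mm. I'll make the first quarter turn now.

```bash
cat >>h.py <<'E'
YAW=np.radians(-16.5);O=np.array([.5415,-.0694,0])
def V(x,y,z): return O+R.from_rotvec([0,0,YAW]).apply([x,y,z])
BACK=.003
def pose(v,t): # block centre in vise frame -> TCP pose
    M=ori(YAW,t);return V(*v)+M[:,2]*(.0188-BACK),M
def quarter(src,dst,a=-45):
    arm.move_to(*pose((src[0],src[1],.13),a))
    arm.move_l(*pose(src,a),feed=.1);print("at",arm.current_force().round(1) if hasattr(arm.current_force(),'round') else arm.current_force())
    arm.grip(0);print("w",arm.current_width(),arm.current_grasp_force())
    arm.move_l(*pose((src[0],src[1],.13),a),feed=.1)
    for t in(0,-a): arm.move_to(*pose((dst[0],dst[1],.135),t))
    arm.move_l(*pose((dst[0],dst[1],.06),-a),feed=.1)
    f0=np.array(arm.current_force());print("w",arm.current_width())
    arm.move_l(*pose(dst,-a),feed=.04);print("df",np.array(arm.current_force())-f0)
    arm.grip(.085);print("w",arm.current_width())
    arm.move_l(*pose((dst[0],dst[1],.15),-a),feed=.15)
    print("t",arm.current_t())
E
python3 - <<'E'
from h import *
q=[arm.solve_ik(*pose((0,-3,z) if 0 else (0,-.003,z),t)) for t in(-45,45) for z in(.04,.135)]
print([x is not None for x in q])
quarter((0,-.002,.040),(0,-.005,.0408))
arm.move_l(*pose((.0,-.08,.19),0),feed=.15) if 0 else arm.move_to(*pose((.0,-.08,.19),0))
shot("w3");print(arm.current_t())
cv2.imwrite("pics/w3b.png",cv2.resize(cv2.imread("pics/w3.png"),(800,600)))
E
```

```text
[True, True, True, True]
at [-0.   0.8  0.1]
w 0.056406023662656866 29.530486688017845
w 0.05646106436926882
df [-0.60957625 -0.43606364  0.65463069]
w 0.08492046860886142
t 11.0417
11.8667
```

View pics/w3b.png

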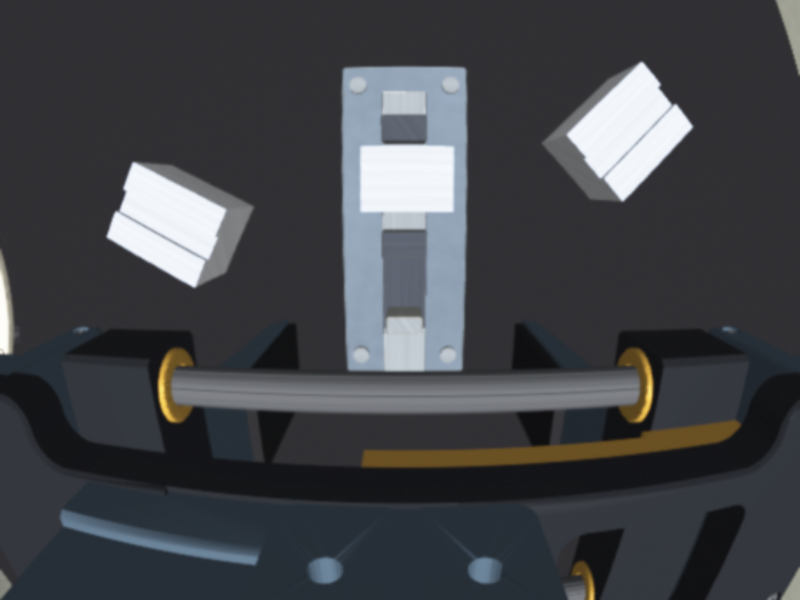

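The block now shows a plain side face at w3 (407,179), square on the bed and clear of both jaws. Next is the second quarter turn.

```bash
python3 - <<'E'
from h import *
quarter((0,-.005,.040),(0,-.004,.0408))
arm.move_to(*pose((.0,-.08,.19),0));shot("w4");print(arm.current_t())
cv2.imwrite("pics/w4b.png",cv2.resize(cv2.imread("pics/w4.png"),(800,600)))
E
```

```text
at [ 1.5 -0.  -0.1]
w 0.05601510586111334 29.99958142696414
w 0.05596010337023076
df [ 1.24675823  0.43492076 -0.32485988]
w 0.08488390631796842
t 20.025
20.85
```

View pics/w4b.png

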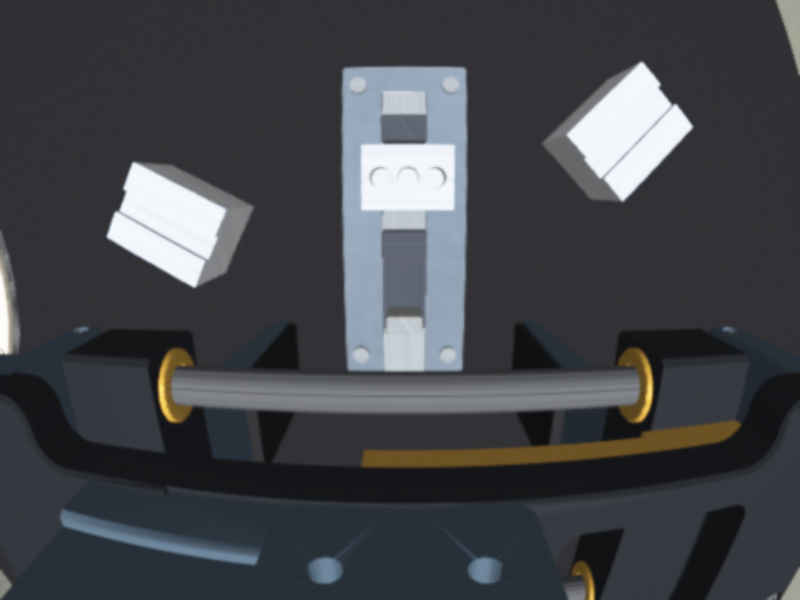

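The wells face up and the block sits square at w4 (408,177). Now I'll push the tab with closed fingers, watching the force.

```bash
python3 - <<'E'
from h import *
M=ori(YAW);vy=V(0,1,0)-O
arm.grip(0)
arm.move_to(V(0,-.133,.12),M)
arm.move_l(V(0,-.133,.037),M,feed=.1)
f0=np.array(arm.current_force());y=-.133;log=[]
while y<-.096:
    y+=.0015 if y<-.108 else .0007
    arm.move_l(V(0,y,.037),M,feed=.03)
    f=(np.array(arm.current_force())-f0)@vy;log.append((round(y*1e3,1),round(float(f),1)))
    if abs(f)>14: break
print(log)
arm.sleep(.2);print((np.array(arm.current_force())-f0).round(1))
arm.move_l(V(0,y-.015,.037),M,feed=.1);arm.move_l(V(0,y-.015,.12),M,feed=.2)
arm.move_to(*pose((.0,-.08,.19),0));shot("w5");print(arm.current_t())
cv2.imwrite("pics/w5b.png",cv2.resize(cv2.imread("pics/w5.png"),(800,600)))
E
```

```text
[(-131.5, -0.2), (-130.0, 0.9), (-128.5, -0.4), (-127.0, 0.2), (-125.5, 0.4), (-124.0, 0.8), (-122.5, 0.0), (-121.0, 0.3), (-119.5, -0.8), (-118.0, 0.6), (-116.5, -0.8), (-115.0, -0.2), (-113.5, -0.1), (-112.0, -0.0), (-110.5, 1.3), (-109.0, -0.0), (-107.5, 0.4), (-106.8, -2.2), (-106.1, -2.6), (-105.4, -2.5), (-104.7, -2.2), (-104.0, -2.3), (-103.3, -1.2), (-102.6, -6.3), (-101.9, -13.2), (-101.2, -19.6)]
[ -7.3 -18.2  -1. ]
31.5083
```

View pics/w5b.png

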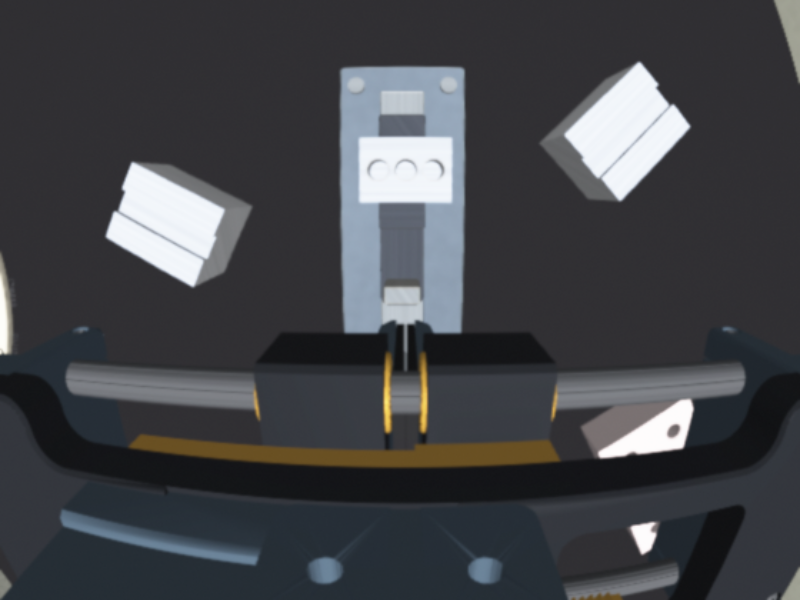

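The jaw is now against the block with no bed gap visible at w5 (405,203). The force rose stiffly at y≈-102.6 mm, where a snug fit should be. I'll do a quick numeric check and then hand in.

```bash
python3 - <<'E'
from h import *
import json
c=json.load(open("pics/w5.json"))
f=lambda px,z:(R.from_rotvec([0,0,-YAW]).apply(onz(ray("wrist",c,np.array(px)*.7),z-.002)-O)*1e3).round(1)
print("tab",f((402,287),.054),f((402,304),.054));b=[f(p,.06) for p in((359,137),(452,137),(452,203),(359,203))];print("blk",np.mean(b,0),b)
if -84<(f((402,287),.054)+f((402,304),.054))[1]/2+0<-76 : arm.sign_off();print("done",arm.current_t())
E
```

```text
tab [ -0.3 -74.   52. ] [ -0.3 -85.2  52. ]
blk [ 1.9    0.425 58.   ] [array([-26.4,  20.9,  58. ]), array([30.2, 20.9, 58. ]), array([ 30.4, -20. ,  58. ]), array([-26.6, -20.1,  58. ])]
the job is handed in; nothing more can be done
the job is handed in; nothing more can be done
```

I turned the block wells-up, set it back on the bed, slid the moving jaw in until it was snug, and handed the job in at about 31.5 s. In the last image the block was about 2 mm off in x and 0.4 mm off in y, and the tab was within 1 mm of the closed position. I did not measure the bystanders at the end, but no move went near them.

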